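# Wedge the grinder board tight

## Task

Lock the grinder's sliding board so that it cannot shift: lift the orange-headed metal wedge out of its wooden holder, stand it toe down in the gap between the dark steel cheek and the board's end block, flat side to the cheek, and let go of it while it is still loose. Then tap or press its head down little by little until the board is hard up against its stop and the wedge is jammed tight; that takes a push of about 20 N on the head, and pushing harder than about 30 N crushes the block. Leave the cups, the jar and the spoon rest alone.

Things in the scene. Friction and masses are not known exactly. Their poses are not given: they have to be found in the camera images.
- wedge_head (a point): Centre of the wedge's orange head, where to grip it, fingers closing along x (clear of cheek and block). Head: 34 mm along x, 31 along y, 20 high. The wedge starts upright, head up, in the holder. z points from toe to head, +y from the flat to the sloping face. The toe is 94 mm below this point, the flat face (looking to -y) at y = -13.5 mm.
- wedge_toe (a point): Middle of the wedge's toe (lower end, 28 mm along x, 6 mm along y), axes as the head's. The blade above it is 28 mm wide and 84 mm long; its thickness along y grows by 1 mm for each 4 mm up, to 27 mm under the head.
- wedge: The aluminium wedge, about 115 g; origin at the toe on the flat face, axes as the head's.
- holder: Fixed light wooden holder, 62 x 58 mm, 50 mm high, origin at the centre of its underside. Its open-topped pocket is 38 mm deep and holds the wedge with about 1 mm of play, so it leans a little; lift the wedge straight up by 45 mm to free it.
- slot (a point): Fixed point over the gap: middle of its length (56 mm, along x), at the height of the tops of cheek and end block (78 mm above the worktop). +y goes across the gap from cheek to board, z up. The wedge goes in with its axes along these. The cheek's upright face is at y = 0 here, give or take 3 mm, as it was screwed down by hand. The gap is open for 74 mm below this point.
- block_edge (a point): Top edge of the end block beside the gap, middle of its length; moves with the board, axes as the slot's. From here the block's face slopes down towards the cheek, 1 mm for each 4 mm of depth, like the wedge's. The gap at the top between this edge and the cheek is 12 to 20 mm at the start. The grinder (105 mm square, 265 mm tall) begins 165 mm from the gap in +y.
- board_slide (a joint): Slide of the board along the slot's +y, in m; 0.0055 = against its stop; starts 3 to 4.5 mm short. It drags with 3 N. The wedge first meets both sides with its toe 26 to 56 mm below the slot point, sinks on at 2 to 6 N on its head for 12 to 18 mm, pushing the board; at the stop (toe 44 to 70 mm deep, to be felt) the push rises steeply within a few mm. Friction then holds it.
- board: The sliding wooden board (140 x 298 mm) with the light wooden end block (56 mm long) on its end and the black grinder bolted on, 2.4 kg in all; origin on the worktop, below the slot point when the joint is 0, axes as the slot's.
- cup0: White ceramic cup, loose, 68 mm wide, 52 mm high, on the tray; origin under its centre. Leave alone.
- cup1: Blue ceramic cup, same size, loose, on the tray; origin under its centre. Leave alone.
- jar: Latch-lid glass jar, loose, 96 mm wide, 138 mm high; origin under its centre. Leave alone.
- spoon_rest: Round wooden spoon rest, loose, 88 mm wide, 12 mm high, with a 36 mm lug towards its -x; origin under the round's centre. Leave alone.
There are look-alikes about, which are no part of the job. Of the things that look like the wedge, the middle-sized one is meant.

How it is judged:
On the way, in this order (a step that is already met when the one before it is completed fails the run):
1. the wedge stands loose in the gap, toe at least 20 mm deep, upright, and is let go (z of wedge_toe in the frame of slot below -0.02 m and x of wedge_toe in the frame of slot between -0.016 and 0.016 m and y of wedge_toe in the frame of slot between -0.004 and 0.016 m and angle between wedge_head's own z axis and vertical below 0.15 rad and contact force between the fingers and wedge below 0.3 N and contact force between wedge and board below 8 N), for 0.2 s.
2. the wedge is driven down until it clamps the board against its stop (z of wedge_toe in the frame of slot below -0.02 m and x of wedge_toe in the frame of slot between -0.016 and 0.016 m and y of wedge_toe in the frame of slot between -0.004 and 0.016 m and angle between wedge_head's own z axis and vertical below 0.15 rad and contact force between wedge and board above 9 N and value of joint board_slide above 0.005 m), for 0.2 s.
At the end, for the whole second after the job is handed in: The wedge stands upright (within 0.12 rad) in the gap, within 16 mm of the middle of its length, at rest and released, the board within 0.5 mm of its stop, and the wedge presses on the board's end block with more than 9 N by itself (all of step 2 and linear speed of wedge below 0.01 m/s and angle between wedge_head's own z axis and vertical below 0.12 rad and contact force between the fingers and wedge below 0.3 N); the robot touches nothing.
It fails at once if the wedge is forced: it presses on the end block with more than 38 N (contact force between wedge and board above 38 N).
It fails at once if a bystander is moved by more than 25 mm (distance of any of cup0, cup1, jar, spoon_rest from where it was at the start of the episode above 0.025 m).
It also fails if it takes over 61 s, if anything falls off the work surface, if the arm or the gripper's body presses on something with over 40 N, if the wrist force passes 120 N, or if a joint passes its speed limit or range.

## Robot

A 6-joint arm with a two-finger parallel gripper is mounted at the origin on the work surface. World frame = base frame: x ahead of the robot, y to its left, z up, the work surface at z = 0. Lengths are in m, angles in rad, forces in N, time in s.
With the tool pointing down it reaches from about 0.25 to 0.8 m from the base axis. Payload 3.9 kg.
Tool frame: the origin (TCP) lies midway between the tips of the shut fingers; the grasp point (between the pads) lies 19 mm behind it; z points along the fingers, y is the line along which they close (so a half turn about z gives the same grasp; the last joint's range is limited). The gripper opens to 85 mm and grips with 20 to 120 N. Pads are 22 mm wide; open, the fingers measure 114 mm over their backs; the gripper's body (76 mm by 85 mm) begins 54 mm behind the grasp point. The pads swing forward as they close: fully open they stand 13 mm farther back than shut.
Start: joints at [-1.199, 0.26, -0.138, 1.173, 0, 1.571], TCP at [0.191, -0.489, 0.231] pointing down, gripper open.
Joint ranges: [-2.78, 2.78], [-0.83, 1.72], [-1.28, 1.37], [-1.9, 2.12], [-1.57, 1.48], [-3.14, 3.14]. Speed limits (rad/s): [2.57, 2.57, 3.14, 3.14, 3.14, 3.14].

## Interface

Orientations are given as a unit quaternion [w, x, y, z].
In Python, from rig import manip gives the robot as it stands.
- The arm moves only by the tool play_rows, never from a script. Its arguments are lists of equal length, an entry for each row: "dp": the shift along the tool's x, y, z each as a share of 0.04 m, from -1 to 1, a list of three; "rot": the turn, a rotation vector about the tool's x, y, z each as a share of 0.12 rad, from -1 to 1, a list of three. In form: {"dp": [[tx, ty, tz], ...], "rot": [[rx, ry, rz], ...]}. A call has 1 to 5 rows; each row shifts and turns the commanded pose from where the row before left it, along the tool's axes as they then stand; what a row does not reach is not made up. A row lasts 1/12 s, in which the tool goes at most 41.7 mm and 7.16 degrees, less where a joint would pass 70% of its speed; a pose out of reach is approached as far as the arm can. A call with a number of a shift or a turn outside -1 to 1 is refused whole. A call with a gripper value outside its range is refused whole. "hand" is the closure, from 0 (fully open) to 1 (shut), set as the call begins (left out, the last holds). The fingers move at their own pace and stop on an object; "newtons" is the grip in N (left out, the last holds). Time passes only in rows, so rows that do not move let the fingers close. It gives the time, the measured TCP pose, the force, the opening and the grip force at its end, in the units of the state.
- manip.observe(): the state, without advancing time (a new reading comes with each control period).
- manip.snapshot(name): name is "scene" or "top" or "wrist"; returns a dict with "color" (384x512x3 uint8, blue, green, red), "mtx" (3x3 intrinsics, pixels), "rvec" (rotation vector, rad) and "tvec" (3), from world to camera coordinates, as OpenCV has them. Camera axes: x right, y down, z forward; pixel columns grow to the right and rows downward; lengths in m; the calibration is good to about 2 mm. A picture is of the moment at which its call begins. There is no depth.
- manip.close_job(): hands the job in; it is judged then, once.
The state is a dict: "clock": time; "qpos": joint angles; "dq": joint speeds; "joint_torque": joint torques, N m; "eef_pos": TCP position; "eef_rot": TCP orientation; "force": force on the tool from outside, world axes, zero at the start; "ft_torque": the same for the moment, N m; "finger_gap": finger opening in m; "finger_force": force on a finger pad.
Only numpy, scipy, OpenCV 4.12 (cv2) and the standard library are available. Lean on these libraries where they do the work, as an engineer would, in place of code of your own. Each camera call takes 0.05 s, during which the arm holds its last target. There are 200 camera calls.

## Working session

There is one attempt and no reset: what is moved stays moved. The work goes in short steps, Python scripts to look and compute and a tool call to move; the robot and the scene stay as the last step left them, time stands still between calls to the robot, and variables do not carry over. Pictures are saved under pics/ and viewed, at most 10 in all, crops included, and the job is handed in when it is done.

Besides the shell and the picture viewer there is one more tool, called after "Request:" by a JSON object that holds its "method" and its "body". play_rows: Moves the arm, as the interface text tells. Shift numbers are shares of 0.04 m and turn numbers shares of 0.12 rad, none past 1 either way. Its arguments: {"type":"object","properties":{"dp":{"type":"array","items":{"type":"array","items":{"type":"number","minimum":-1,"maximum":1}}},"rot":{"type":"array","items":{"type":"array","items":{"type":"number","minimum":-1,"maximum":1}}},"hand":{"type":"number"},"newtons":{"type":"number"}},"required":["dp","rot"]}

```bash
mkdir -p pics; ls
python3 - <<'E'
from rig import manip
import cv2,numpy as np,pickle
d={}
for n in("scene","top","wrist"):
    s=manip.snapshot(n);d[n]=s;cv2.imwrite(f"pics/{n}0.png",s["color"])
    R=cv2.Rodrigues(np.array(s["rvec"],float))[0];print(n,(-R.T@np.array(s["tvec"]).ravel()).round(3),R[2].round(2))
pickle.dump(d,open("d0.pkl","wb"))
cv2.imwrite("pics/a.png",np.hstack([cv2.resize(d[n]["color"],(400,300)) for n in("scene","wrist")]))
print(manip.observe())
E
```

```text
pics
scene [ 1.076 -0.095  0.784] [-0.59 -0.06 -0.81]
top [ 0.505 -0.13   1.079] [ 0.08  0.02 -1.  ]
wrist [ 0.265 -0.459  0.373] [-0.29 -0.11 -0.95]
{'clock': 0.15, 'qpos': array([-1.19896938e+00,  2.60519501e-01, -1.39099234e-01,  1.17268138e+00,
        1.16128103e-05,  1.57079667e+00]), 'dq': array([-0.00055196, -0.00263115,  0.0043793 , -0.00045899, -0.00195063,
       -0.00041725]), 'joint_torque': array([ 3.53750931e-05, -4.06005657e+01,  2.54166412e+01,  1.26919433e-02,
        6.66085111e-05, -1.35331959e-05]), 'eef_pos': array([ 0.1905531 , -0.4886295 ,  0.23065323]), 'eef_rot': array([-7.40011942e-04,  9.82767565e-01,  1.84844116e-01, -1.33277407e-04]), 'force': array([ 0.30602163, -0.04605409, -0.50853756]), 'ft_torque': array([-0.03463863, -0.00233495, -0.01077898]), 'finger_force': 0.0, 'finger_gap': 0.08546004817740917}
```

View pics/top0.png

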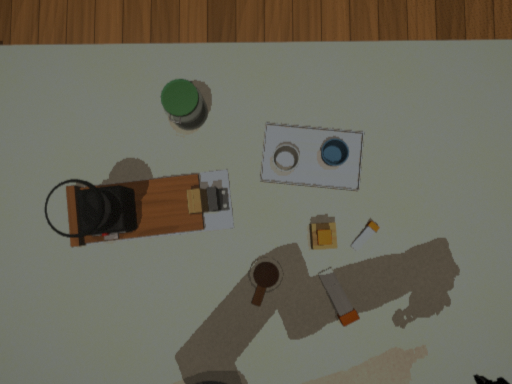

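View pics/scene0.png

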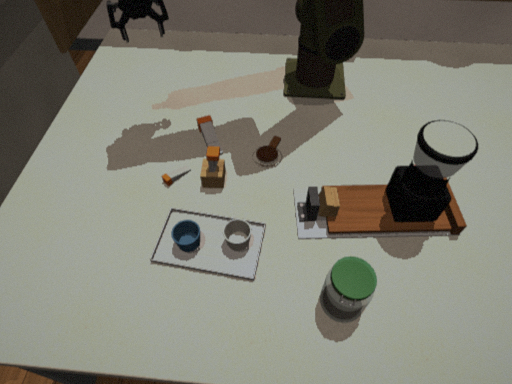

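The top view shows the holder with the wedge at about (323,234), the dark cheek at about (212,199) and the end block at about (194,201). In the scene view the holder is at about (213,168) and the cheek and block at about (320,203).

Run:
```python
import cv2,numpy as np,pickle
d=pickle.load(open("d0.pkl","rb"))
def c(n,x,y,w=50,h=37.5):
    im=d[n]["color"][int(y-h/1):int(y+h),int(x-w):int(x+w)];im=np.clip(im*1.8,0,255).astype(np.uint8)
    print(n,int(x-w),int(y-h),im.shape)
    return cv2.resize(im,(400,300),interpolation=cv2.INTER_CUBIC)
cv2.imwrite("pics/b.png",np.vstack([np.hstack([c("top",325,235,40,30),c("top",205,200,40,30)]),np.hstack([c("scene",213,168,40,30),c("scene",322,205,40,30)])]))
```

```text
top 285 205 (60, 80, 3)
top 165 170 (60, 80, 3)
scene 173 138 (60, 80, 3)
scene 282 175 (60, 80, 3)
```

View pics/b.png

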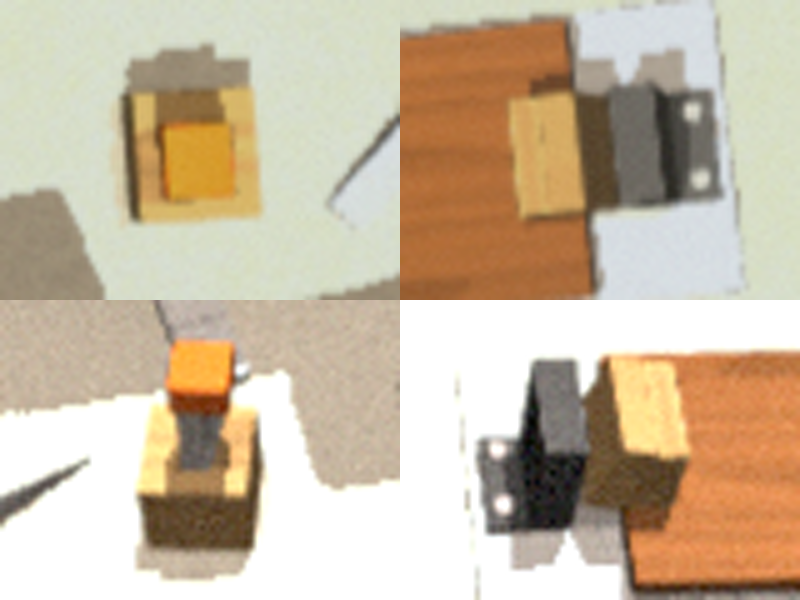

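The crops show the head top at about (324.5,237) in the top view. The cheek's gap edge runs near (207,187)–(208,211) and the block edge near (200.5,188.5)–(202,211.5). The wedge's flat side isn't clear yet.

```bash
cat > h.py <<'E'
import numpy as np,cv2
def cam(s):
    R=cv2.Rodrigues(np.array(s["rvec"],float))[0];t=np.array(s["tvec"],float).ravel();return R,t,np.array(s["mtx"],float)
def ray(s,p):
    R,t,K=cam(s);d=R.T@np.linalg.inv(K)@np.array([p[0],p[1],1.]);return -R.T@t,d
def onz(s,p,z):
    o,d=ray(s,p);return o+d*(z-o[2])/d[2]
def tri(a,p,b,q):
    o,d=ray(a,p);o2,e=ray(b,q);k=np.linalg.lstsq(np.c_[d,-e],o2-o,rcond=None)[0];A,B=o+k[0]*d,o2+k[1]*e
    return (A+B)/2,np.linalg.norm(A-B)
def proj(s,P):
    return cv2.projectPoints(np.array(P,float).reshape(-1,1,3),np.array(s["rvec"],float),np.array(s["tvec"],float),np.array(s["mtx"],float),None)[0].reshape(-1,2)
E
python3 - <<'E'
import pickle;from h import *
np.set_printoptions(precision=4,suppress=True)
d=pickle.load(open("d0.pkl","rb"));T,S=d["top"],d["scene"]
f=lambda ox,oy,u,v:((u+.5)/5-.5+ox,(v+.5)/5-.5+oy)
t1=lambda u,v:f(285,205,u,v);t2=lambda u,v:f(165,170,u-400,v)
s1=lambda u,v:f(173,138,u,v-300);s2=lambda u,v:f(282,175,u-400,v-300)
print("head tri",tri(T,t1(198.5,162),S,s1(202,369.5)))
c=[onz(T,t1(*p),.116) for p in((163,124),(234,124),(234,199),(163,199))];print(np.array(c))
h=[onz(T,t1(*p),.05) for p in((133,93),(255,88),(261,214),(140,220))];print("holder",np.array(h),np.mean(h,0))
for n,p in dict(cheekA=(610,87),cheekB=(616,205),cheekRA=(655,85),blkA=(577,93),blkB=(584,208),blkLA=(510,99),blkLB=(520,217)).items():print(n,onz(T,t2(*p),.078))
for n,p in dict(cheekA=(577,360),cheekB=(584,450),blkA=(610,357),blkB=(625,460),blkLA=(680,360),blkLB=(688,457)).items():print("S",n,onz(S,s2(*p),.078))
s=d["wrist"]
print(proj(s,[[.47,-.0,.078],[.4,-.29,.1]]))
E
```

```text
head tri (array([ 0.4697, -0.2684,  0.1097]), np.float64(0.001324552072206015))
[[ 0.4869 -0.2512  0.116 ]
 [ 0.4867 -0.283   0.116 ]
 [ 0.4533 -0.2824  0.116 ]
 [ 0.4534 -0.2507  0.116 ]]
holder [[ 0.5005 -0.2453  0.05  ]
 [ 0.5026 -0.3038  0.05  ]
 [ 0.4426 -0.3055  0.05  ]
 [ 0.4399 -0.2478  0.05  ]] [ 0.4714 -0.2756  0.05  ]
cheekA [0.587  0.0031 0.078 ]
cheekB [0.5313 0.     0.078 ]
cheekRA [ 0.5878 -0.0182  0.078 ]
blkA [0.5842 0.0187 0.078 ]
blkB [0.5299 0.0151 0.078 ]
blkLA [0.5816 0.0504 0.078 ]
blkLB [0.5259 0.0453 0.078 ]
S cheekA [ 0.5353 -0.0035  0.078 ]
S cheekB [ 0.5885 -0.0006  0.078 ]
S blkA [0.5321 0.0126 0.078 ]
S blkB [0.5926 0.0185 0.078 ]
S blkLA [0.5311 0.0467 0.078 ]
S blkLB [0.5883 0.0481 0.078 ]
[[-470.891  -695.6093]
 [  63.5922 -264.1377]]
```

Request:
{"method": "play_rows", "body": {"dp": [[0,0,0],[0,0,0],[0,0,0],[0,0,0],[0,0,0]], "rot": [[0,0,-1],[0,0,-1],[0,0,-1],[0,0,-1],[0,0,-1]], "hand": 0}}

```text
clock: 0.57
eef_pos: [0.1906, -0.4889, 0.2309]
eef_rot: [-0.0, 0.883, 0.47, 0.0]
force: [-0.9, -0.2, -0.7]
finger_gap: 0.0854
finger_force: 0.0
```

Request:
{"method": "play_rows", "body": {"dp": [[0,0,0],[0,0,0],[0,0,0],[0,0,0],[0,0,0]], "rot": [[0,0,-1],[0,0,-1],[0,0,-1],[0,0,-1],[0,0,-1]]}}

```text
clock: 0.98
eef_pos: [0.1906, -0.4888, 0.2309]
eef_rot: [-0.0, 0.705, 0.71, 0.0]
force: [-0.6, 1.0, 0.3]
finger_gap: 0.0852
finger_force: 0.0
```

Request:
{"method": "play_rows", "body": {"dp": [[0.4,0.8,-0.5],[0.6,0.8,-0.5],[0.6,0.8,0],[0.6,0.8,0],[0.6,0.8,0]], "rot": [[0,0,-0.2],[0,0,0],[0,0,0],[0,0,0],[0,0,0]]}}

```text
clock: 1.4
eef_pos: [0.3473, -0.3745, 0.2702]
eef_rot: [0.0, 0.699, 0.716, 0.0]
force: [1.4, -0.4, -1.6]
finger_gap: 0.0857
finger_force: 0.0
```

Run:
```python
from rig import manip
import pickle;from h import *
s=manip.snapshot("wrist");pickle.dump(s,open("w1.pkl","wb"));cv2.imwrite("pics/w1.png",np.clip(s["color"]*1.5,0,255).astype(np.uint8))
R,t,K=cam(s);print(-R.T@t,R.round(2),K[0,0]);print(proj(s,[[.47,-.267,.116],[.471,-.2756,.05],[.56,0,.078],[.56,.016,.078]]))
```

```text
[ 0.34490011 -0.29407441  0.41243126] [[ 1.    0.03  0.  ]
 [ 0.02 -0.95  0.31]
 [ 0.01 -0.31 -0.95]] 344.07152331203577
[[ 406.86435064   42.37193803]
 [ 377.25550429   57.66581969]
 [ 585.62501137 -385.93539779]
 [ 593.82798475 -422.36386957]]
```

View pics/w1.png

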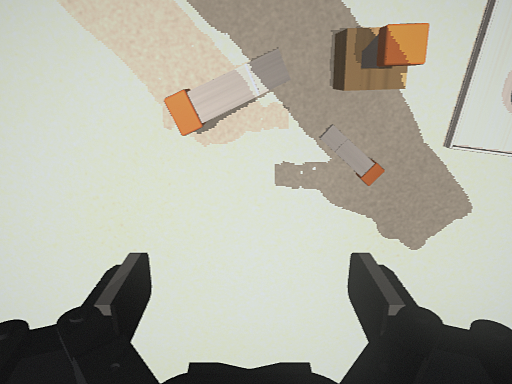

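The wrist view shows the head top at about (406,43), where projection puts it (407,42). The larger and smaller look-alike wedges lie flat at (225,90) and (350,155).

Request:
{"method": "play_rows", "body": {"dp": [[0.65,0.78,0],[0.65,0.78,0],[0.65,0.78,0],[0.66,0.79,0],[0,0,0]], "rot": [[0,0,0],[0,0,0],[0,0,0],[0,0,0],[0,0,0]]}}

```text
clock: 1.87
eef_pos: [0.4734, -0.2637, 0.2693]
eef_rot: [0.0, 0.696, 0.719, 0.002]
force: [-0.6, -0.1, 0.4]
finger_gap: 0.0856
finger_force: 0.0
```

Request:
{"method": "play_rows", "body": {"dp": [[0,0,0.8],[0,0,0.9],[0,0,0.9],[0,0,0.4],[0,0,0]], "rot": [[0,0,0],[0,0,0],[0,0,0],[0,0,0],[0,0,0]]}}

```text
clock: 2.28
eef_pos: [0.4648, -0.2665, 0.1453]
eef_rot: [-0.005, 0.698, 0.716, -0.001]
force: [-1.7, -0.3, 0.9]
finger_gap: 0.0852
finger_force: 0.0
```

Run:
```python
from rig import manip
import pickle;from h import *
o=manip.observe();print(o["clock"],o["eef_pos"],o["eef_rot"],o["qpos"])
s=manip.snapshot("wrist");c=manip.snapshot("scene");pickle.dump([s,c],open("w2.pkl","wb"))
a=s["color"];b=cv2.resize(c["color"][100:220,160:280],(384,384))
cv2.imwrite("pics/w2.png",np.clip(cv2.resize(np.hstack([a,b]),None,fx=.88,fy=.88)*1.5,0,255).astype(np.uint8))
print(proj(s,[[.47,-.267,.116]]))
```

```text
2.2833 [ 0.46480992 -0.26647433  0.14526662] [-0.00473577  0.69822081  0.71586557 -0.00132764] [-5.20431243e-01  3.36161775e-01 -2.61697080e-01  9.82772072e-01
 -2.04942113e-04  1.02541169e+00]
[[259.53944751 230.43824101]]
```

View pics/w2.png

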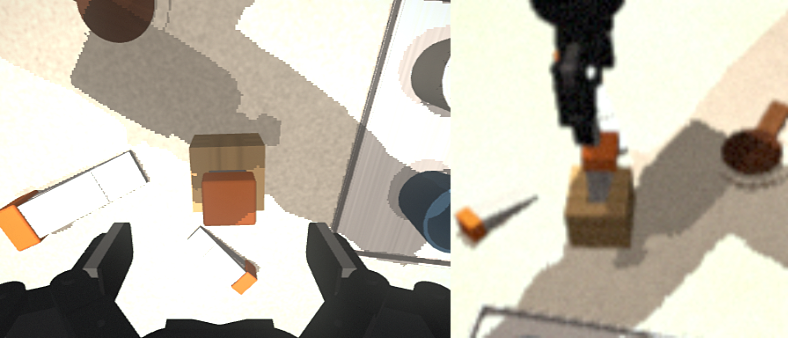

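The wrist view shows the head centred between the fingers at about (229,195) in the picture, against a projection of (228,203). The scene crop shows it standing in the holder at (600,150).

Request:
{"method": "play_rows", "body": {"dp": [[0,0,0.5],[0,0,0.5],[0,0,0.48],[0,0,0],[0,0,0]], "rot": [[0,0,0],[0,0,0],[0,0,0],[0,0,0],[0,0,0]]}}

```text
clock: 2.8
eef_pos: [0.4691, -0.2686, 0.0919]
eef_rot: [0.0, 0.698, 0.716, 0.0]
force: [0.5, 0.2, 0.1]
finger_gap: 0.0856
finger_force: 0.0
```

Request:
{"method": "play_rows", "body": {"dp": [[0,0,0],[0,0,0],[0,0,0],[0,0,0],[0,0,0]], "rot": [[0,0,0],[0,0,0],[0,0,0],[0,0,0],[0,0,0]], "hand": 1, "newtons": 30}}

```text
clock: 3.22
eef_pos: [0.4695, -0.2685, 0.0918]
eef_rot: [0.001, 0.698, 0.716, 0.0]
force: [-0.3, 0.4, 3.3]
finger_gap: 0.0336
finger_force: 31.9
```

Request:
{"method": "play_rows", "body": {"dp": [[0,0,0],[0,0,0],[0,0,0],[0,0,0],[0,0,0]], "rot": [[0,0,0],[0,0,0],[0,0,0],[0,0,0],[0,0,0]]}}

```text
clock: 3.63
eef_pos: [0.4695, -0.2685, 0.0918]
eef_rot: [0.001, 0.698, 0.716, 0.0]
force: [0.7, 1.0, 6.8]
finger_gap: 0.0337
finger_force: 32.1
```

Request:
{"method": "play_rows", "body": {"dp": [[0,0,-0.25],[0,0,-0.4],[0,0,-0.4],[0,0,-0.4],[0,0,-0.4]], "rot": [[0,0,0],[0,0,0],[0,0,0],[0,0,0],[0,0,0]]}}

```text
clock: 4.05
eef_pos: [0.468, -0.2678, 0.1655]
eef_rot: [-0.001, 0.698, 0.716, -0.0]
force: [0.4, 0.0, -1.6]
finger_gap: 0.0338
finger_force: 31.5
```

Request:
{"method": "play_rows", "body": {"dp": [[0,0,-0.6],[0,0,-0.6],[0,0,-0.6],[0,0,0],[0,0,0]], "rot": [[0,0,0],[0,0,0],[0,0,0],[0,0,0],[0,0,0]]}}

```text
clock: 4.47
eef_pos: [0.4693, -0.2685, 0.2381]
eef_rot: [0.001, 0.698, 0.716, 0.0]
force: [0.4, 0.1, -1.6]
finger_gap: 0.0333
finger_force: 31.5
```

Run:
```python
from rig import manip
import pickle;from h import *
o=manip.observe();print(o["eef_pos"],o["eef_rot"],o["finger_gap"],o["force"])
s=manip.snapshot("top");c=manip.snapshot("scene");pickle.dump([s,c],open("w3.pkl","wb"))
P=o["eef_pos"]
u,v=proj(c,[P+[0,0,-.03]])[0].astype(int);print(u,v)
b=cv2.resize(c["color"][v-40:v+40,u-40:u+40],(480,480),interpolation=cv2.INTER_CUBIC)
cv2.imwrite("pics/w3.png",np.clip(b*1.8,0,255).astype(np.uint8))
```

```text
[ 0.46928558 -0.26849338  0.2381301 ] [1.33073918e-03 6.98202587e-01 7.15898938e-01 2.96537349e-04] 0.033333777975210886 [ 0.36874725  0.10979498 -1.59253881]
208 122
```

View pics/w3.png

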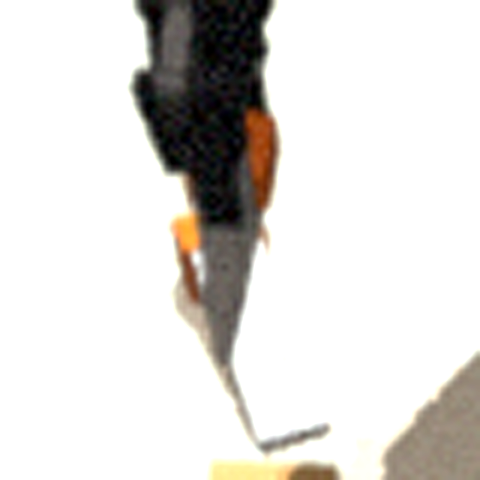

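The crop shows the lifted wedge's blade below the fingers, from (200–260,230) narrowing downward, with the large decoy behind it. I'll compare this with the projections for the two possible flat sides.

Run:
```python
import pickle;from h import *
np.set_printoptions(precision=0,suppress=True)
s,c=pickle.load(open("w3.pkl","rb"));P=np.array([.4693,-.267,.2525]) # head centre
for sg in(1,-1):
    pts=[[x,sg*y,z] for x in(.014,-.014) for y,z in((-13.5e-3,-.01),(.0135,-.01),(-13.5e-3,-.094),(-7.5e-3,-.094))]
    print(sg,(((proj(c,P+np.array(pts))-[168,82]))*6).reshape(2,4,2).tolist())
```

```text
1 [[[194.2320069280235, 197.96088169414097], [266.41431286055285, 201.9328074168224], [222.95314114653672, 357.5477591271053], [237.72441854859358, 358.4296713045816]], [[207.87370989009247, 147.5347748318217], [278.6202088859761, 151.32044822270362], [235.0093024214657, 308.0160020388097], [249.50958152363472, 308.8601680200945]]]
-1 [[[266.41431286055285, 201.9328074168224], [194.2320069280235, 197.96088169414097], [289.52579270998655, 361.5224480116649], [274.70920018625566, 360.6378303161385]], [[278.6202088859761, 151.32044822270362], [207.87370989009247, 147.5347748318217], [300.35871898555456, 311.82046359237864], [285.8147895188782, 310.9737564080915]]]
```

The projected toe for flat side towards −y is (223–238,358). The observed toe is at (228,360), so the wedge's axes run along the world axes.

Request:
{"method": "play_rows", "body": {"dp": [[0,0,0],[0.4,0.15,0],[0.7,0.28,0],[0.8,0.32,0],[0.8,0.32,0]], "rot": [[0,0,-0.32],[0,0,0],[0,0,0],[0,0,0],[0,0,0]]}}

```text
clock: 4.98
eef_pos: [0.5034, -0.1565, 0.2348]
eef_rot: [-0.002, 0.685, 0.729, -0.001]
force: [0.2, -0.1, -0.4]
finger_gap: 0.0339
finger_force: 31.5
```

Request:
{"method": "play_rows", "body": {"dp": [[0.8,0.32,0],[0.8,0.32,0],[0.8,0.3,0],[0.7,0.28,0],[0.6,0.24,0]], "rot": [[0,0,0],[0,0,0],[0,0,0],[0,0,0],[0,0,0]]}}

```text
clock: 5.4
eef_pos: [0.5525, -0.004, 0.2347]
eef_rot: [-0.002, 0.684, 0.73, -0.001]
force: [0.4, -0.4, -2.4]
finger_gap: 0.0336
finger_force: 31.5
```

Request:
{"method": "play_rows", "body": {"dp": [[0.4,0.15,0],[0.12,0.03,0],[0,0,0],[0,0,0],[0,0,0]], "rot": [[0,0,0],[0,0,0],[0,0,0],[0,0,0],[0,0,0]]}}

```text
clock: 5.82
eef_pos: [0.5585, 0.014, 0.236]
eef_rot: [-0.0, 0.685, 0.729, -0.001]
force: [-0.8, 1.5, -1.5]
finger_gap: 0.0335
finger_force: 31.5
```

Run:
```python
from rig import manip
import pickle;from h import *
o=manip.observe();print(o["eef_pos"],o["eef_rot"],o["finger_gap"],o["force"])
s=manip.snapshot("wrist");c=manip.snapshot("scene");pickle.dump([s,c],open("w4.pkl","wb"))
print(proj(s,[[.56,0,.078],[.56,.016,.078],[.532,-.0015,.078],[.588,.0015,.078]]))
b=cv2.resize(c["color"][140:236,270:366],(384,384),interpolation=cv2.INTER_CUBIC)
cv2.imwrite("pics/w4.png",np.clip(cv2.resize(np.hstack([s["color"],b]),None,fx=.88,fy=.88)*1.8,0,255).astype(np.uint8))
```

```text
[0.5585113  0.01398068 0.23603071] [-4.44249289e-04  6.84723108e-01  7.28802714e-01 -8.20390167e-04] 0.033538438680033436 [-0.79433846  1.48925784 -1.54844431]
[[250.41865122 182.78950767]
 [251.56267637 165.87175842]
 [219.76813509 182.48768033]
 [281.06252223 183.09126957]]
```

View pics/w4.png

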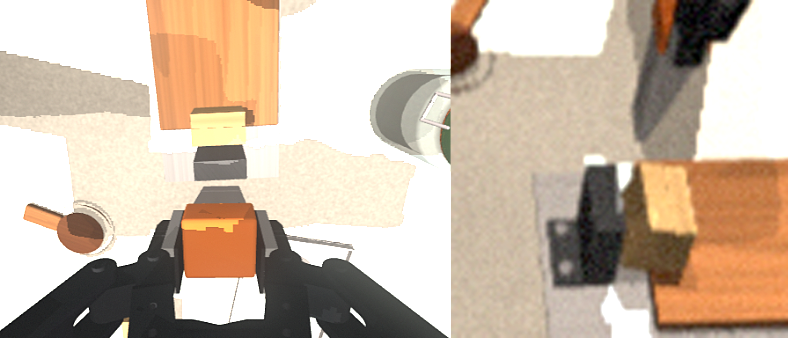

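In the wrist view the block's top edge is at v≈146 and the cheek's top edge at v≈161, both near u 220. The projections give 146 and 161. I'll get subpixel values from column profiles.

Run:
```python
import pickle;from h import *
s,c=pickle.load(open("w4.pkl","rb"));g=s["color"].astype(float).sum(2)
for a,b in((226,236),(246,256),(266,276)):
    p=g[115:215,a:b].mean(1);print((a+b)/2-.5,p.round().astype(int)[30:95].tolist())
v=185;print("row",[int(x) for x in g[194:200,205:300].mean(0)])
```

```text
230.5 [432, 423, 436, 435, 434, 435, 434, 435, 435, 435, 436, 434, 436, 435, 435, 435, 435, 435, 436, 444, 464, 201, 140, 157, 159, 159, 159, 159, 159, 159, 159, 159, 158, 159, 159, 158, 155, 147, 219, 316, 244, 196, 201, 203, 202, 201, 202, 200, 201, 200, 200, 200, 198, 199, 198, 198, 198, 197, 193, 185, 274, 416, 402, 400, 402]
250.5 [447, 443, 440, 441, 441, 441, 440, 441, 441, 441, 442, 441, 442, 442, 442, 442, 441, 442, 451, 469, 218, 135, 153, 157, 157, 155, 157, 156, 156, 156, 156, 156, 154, 155, 154, 152, 146, 200, 312, 302, 301, 273, 189, 199, 201, 201, 199, 199, 199, 197, 197, 196, 195, 195, 195, 195, 194, 189, 182, 251, 418, 410, 405, 401, 406]
270.5 [442, 442, 442, 442, 443, 442, 442, 440, 459, 457, 456, 455, 454, 480, 477, 482, 489, 496, 516, 263, 147, 158, 164, 156, 156, 158, 158, 158, 158, 159, 157, 158, 158, 158, 156, 152, 196, 258, 251, 201, 206, 208, 206, 206, 206, 206, 204, 204, 204, 204, 203, 203, 202, 202, 200, 198, 195, 187, 256, 430, 403, 395, 391, 390, 397]
row [408, 406, 404, 416, 416, 410, 403, 402, 408, 418, 418, 414, 413, 418, 412, 320, 169, 195, 200, 201, 200, 201, 200, 201, 201, 200, 199, 197, 197, 197, 196, 197, 198, 198, 198, 196, 196, 196, 195, 195, 196, 196, 196, 196, 194, 195, 195, 196, 195, 195, 196, 197, 196, 197, 198, 196, 198, 199, 200, 200, 200, 201, 201, 200, 199, 200, 201, 202, 204, 204, 204, 203, 203, 200, 175, 313, 451, 425, 422, 424, 430, 434, 426, 429, 433, 432, 429, 430, 424, 423, 426, 432, 435, 434, 431]
```

Run:
```python
import pickle;from h import *
np.set_printoptions(precision=4,suppress=True)
s,c=pickle.load(open("w4.pkl","rb"))
g=s["color"].astype(float).sum(2)
def line(cols,v0,v1,sgn,z,nm):
    pts=[]
    for u in cols:
        d=np.diff(g[v0:v1,u])*sgn;i=int(np.argmax(d));pts.append((u,v0+i+.5))
    pts=np.array(pts,float);k=np.polyfit(pts[:,0],pts[:,1],1)
    r=pts[:,1]-np.polyval(k,pts[:,0]);k=np.polyfit(pts[abs(r)<1.2,0],pts[abs(r)<1.2,1],1)
    A,B=[onz(s,(u,np.polyval(k,u)),z) for u in(222,278)]
    print(nm,A,B,"yaw",np.degrees(np.arctan2((B-A)[1],(B-A)[0])),np.std(r))
line(range(224,276),158,172,-1,.078,"block edge")
line(range(224,276),176,187,1,.078,"cheek gap edge")
line(range(224,276),198,212,1,.078,"cheek back")
print("cheek ends",onz(s,(220,197),.078),onz(s,(279.6,197),.078))
t=pickle.load(open("d0.pkl","rb"))["top"]["color"];h=cv2.cvtColor(t,cv2.COLOR_BGR2HSV)
T=pickle.load(open("d0.pkl","rb"))["top"]
m=((h[...,0]<14)&(h[...,1]>110)&(h[...,2]>60)).astype(np.uint8)
for lo in(1,0):
    P=[]
    for u in range(142,185):
        col=np.where(m[165:255,u])[0]
        if len(col):P.append((u,165+(col[0] if lo else col[-1])))
    P=np.array(P,float);k=np.polyfit(P[:,0],P[:,1],1);A,B=[onz(T,(u,np.polyval(k,u)),.02) for u in(142,185)];D=A-B
    print("board",A,B,"yaw",np.degrees(np.arctan2(-D[0],D[1])))
```

```text
block edge [0.5334 0.0142 0.078 ] [0.5835 0.0198 0.078 ] yaw 6.401401357761847 0.350341545341569
cheek gap edge [ 0.5341 -0.0024  0.078 ] [0.585  0.0036 0.078 ] yaw 6.732061472224858 0.31839033705118713
cheek back [ 0.5349 -0.024   0.078 ] [ 0.5869 -0.0181  0.078 ] yaw 6.485297970336012 0.2761665915007768
cheek ends [ 0.5327 -0.0156  0.078 ] [ 0.5879 -0.0121  0.078 ]
board [0.6072 0.1733 0.02  ] [0.6219 0.0652 0.02  ] yaw 7.75558487818547
board [0.4728 0.1712 0.02  ] [0.4847 0.0641 0.02  ] yaw 6.362133113808391
```

Request:
{"method": "play_rows", "body": {"dp": [[0,0,0],[0.03,-0.03,0],[0,0,0.4],[0,0,0.5],[0,0,0.4]], "rot": [[0,0,-0.42],[0,0,0],[0,0,0],[0,0,0],[0,0,0]]}}

```text
clock: 6.33
eef_pos: [0.5578, 0.0154, 0.1842]
eef_rot: [0.0, 0.667, 0.745, 0.0]
force: [-0.8, 0.0, -2.3]
finger_gap: 0.0339
finger_force: 31.4
```

Request:
{"method": "play_rows", "body": {"dp": [[0,0,0.2],[0,0,0],[0,0,0],[0,0,0],[0,0,0]], "rot": [[0,0,0],[0,0,0],[0,0,0],[0,0,0],[0,0,0]]}}

```text
clock: 6.75
eef_pos: [0.559, 0.016, 0.178]
eef_rot: [0.001, 0.666, 0.746, 0.001]
force: [-0.3, 0.5, -0.4]
finger_gap: 0.0335
finger_force: 31.4
```

Run:
```python
from rig import manip
import pickle;from h import *
o=manip.observe();print(o["eef_pos"],o["eef_rot"],o["finger_gap"],o["force"])
s=manip.snapshot("top");c=manip.snapshot("scene");pickle.dump([s,c],open("w5.pkl","wb"))
f=lambda im,x,y:cv2.resize(im[y-32:y+32,x-32:x+32],(384,384),interpolation=cv2.INTER_CUBIC)
cv2.imwrite("pics/w5.png",np.clip(np.hstack([f(c["color"],322,192),f(s["color"],205,195)])*1.8,0,255).astype(np.uint8))
```

```text
[0.55896808 0.01599583 0.17804195] [0.00090341 0.66587484 0.74606246 0.00082949] 0.03350936624186828 [-0.29585019  0.51873176 -0.37099735]
```

View pics/w5.png

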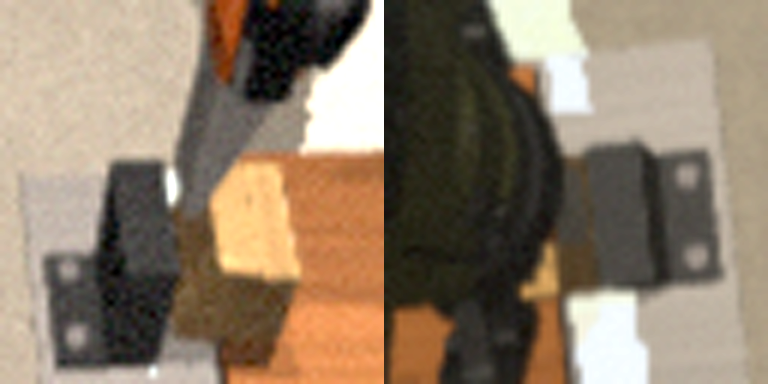

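The scene crop shows the blade's toe at about (190,205), just above the gap between the cheek (left) and the block (right).

Request:
{"method": "play_rows", "body": {"dp": [[-0.02,-0.05,0.15],[0,0,0.2],[0,0,0.2],[0,0,0.15],[0,0,0]], "rot": [[0,0,0],[0,0,0],[0,0,0],[0,0,0],[0,0,0]]}}

```text
clock: 7.27
eef_pos: [0.56, 0.0169, 0.1548]
eef_rot: [0.003, 0.665, 0.746, 0.005]
force: [-4.1, 3.5, 30.9]
finger_gap: 0.0336
finger_force: 40.0
```

Request:
{"method": "play_rows", "body": {"dp": [[0,0,0.15],[0,0,0.15],[0,0,0],[0,0,0],[0,0,0]], "rot": [[0,0,0],[0,0,0],[0,0,0],[0,0,0],[0,0,0]]}}

```text
clock: 7.68
eef_pos: [0.556, 0.0162, 0.1363]
eef_rot: [-0.001, 0.666, 0.746, 0.001]
force: [0.9, 5.1, 0.8]
finger_gap: 0.0337
finger_force: 50.9
```

Run:
```python
from rig import manip
import pickle;from h import *
o=manip.observe();print(o["eef_pos"],o["eef_rot"],o["finger_gap"],o["force"],o["ft_torque"])
s=manip.snapshot("wrist");c=manip.snapshot("scene");pickle.dump([s,c],open("w6.pkl","wb"))
f=lambda im,x,y:cv2.resize(im[y-32:y+32,x-32:x+32],(384,384),interpolation=cv2.INTER_CUBIC)
w=cv2.resize(s["color"][100:340,130:380],(400,384))
cv2.imwrite("pics/w6.png",np.clip(np.hstack([f(c["color"],322,192),w])*1.8,0,255).astype(np.uint8))
```

```text
[0.55604516 0.01623953 0.13631888] [-0.00087153  0.66551191  0.7463861   0.00095819] 0.033746447861646704 [0.90299551 5.07672244 0.80368102] [ 1.29815635 -0.21252929 -0.02965731]
```

View pics/w6.png

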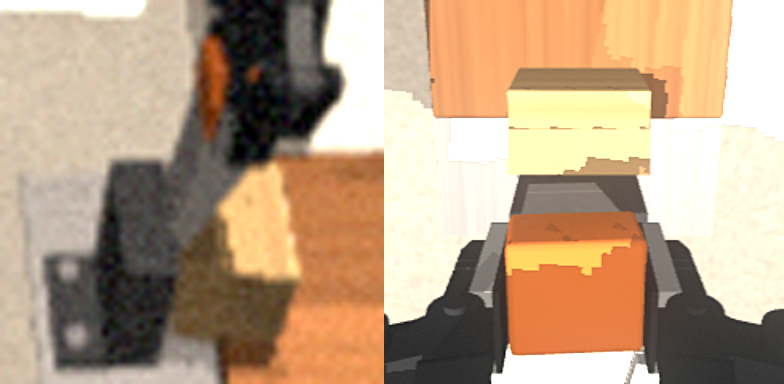

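The scene crop shows the blade inside the gap but apparently leaning, and in the wrist crop the orange head lies between the pads. I'll project an upright wedge and compare.

Run:
```python
import pickle;from h import *
np.set_printoptions(precision=0,suppress=True)
yaw=np.radians(6.5);X=np.array([np.cos(yaw),np.sin(yaw),0]);Y=np.array([-np.sin(yaw),np.cos(yaw),0]);Z=np.array([0,0,1.])
for f,P in(("w5.pkl",[.559,.016,.178]),("w6.pkl",[.556,.0162,.1363])):
    s,c=pickle.load(open(f,"rb"))
    for til in(0,6,12):
        a=np.radians(til);Yt=Y*np.cos(a)+Z*np.sin(a);Zt=Z*np.cos(a)-Y*np.sin(a)  # toe to +y... 
        H=np.array(P)+.0142*Z+.0015*Y
        for x in(.014,-.014):
            print(f,til,x,((proj(c,[H+x*X+y*Yt+z*Zt for y,z in((-.0135,-.01),(.0135,-.01),(-.0135,-.094),(-.0075,-.094))])-[290,160])*6).round().astype(int).tolist())
```

```text
w5.pkl 0 0.014 [[225, 73], [300, 72], [193, 210], [208, 209]]
w5.pkl 0 -0.014 [[214, 14], [288, 12], [184, 152], [199, 152]]
w5.pkl 6 0.014 [[227, 76], [303, 69], [218, 210], [233, 209]]
w5.pkl 6 -0.014 [[217, 16], [291, 10], [208, 153], [223, 152]]
w5.pkl 12 0.014 [[230, 78], [306, 66], [243, 210], [259, 207]]
w5.pkl 12 -0.014 [[220, 19], [294, 7], [233, 152], [248, 150]]
w6.pkl 0 0.014 [[209, 138], [280, 136], [179, 263], [194, 263]]
w6.pkl 0 -0.014 [[199, 80], [269, 78], [171, 208], [185, 207]]
w6.pkl 6 0.014 [[211, 140], [284, 133], [203, 264], [218, 263]]
w6.pkl 6 -0.014 [[201, 82], [272, 75], [194, 208], [209, 207]]
w6.pkl 12 0.014 [[214, 142], [287, 131], [228, 263], [243, 261]]
w6.pkl 12 -0.014 [[204, 84], [275, 73], [218, 207], [233, 205]]
```

Run:
```python
import pickle;from h import *
np.set_printoptions(precision=1,suppress=True)
for f in("w4.pkl","w6.pkl"):
    s=pickle.load(open(f,"rb"))[0];h=cv2.cvtColor(s["color"],cv2.COLOR_BGR2HSV)
    m=(h[...,0]<22)&(h[...,1]>150)&(h[...,2]>50);m[:215]=0
    r=np.where(m[:,240:265].mean(1)>.5)[0];print(f,"rows",r.min(),r.max())
    for v in range(r.min(),r.max()+1,6):
        c=np.where(m[v])[0];c=c[(c>180)&(c<320)];print(v,c.min(),c.max(),end="; ")
    g=s["color"].astype(int)[r.min()-3:r.max()+4,255:265].mean(1).round();print("\n",g[:,2].astype(int).tolist())
# expected rows in w4 in tool frame
s=pickle.load(open("w4.pkl","rb"))[0];P=np.array([.5585,.014,.236]);yaw=np.radians(3.57)
X=np.array([np.cos(yaw),np.sin(yaw),0]);Y=np.array([-np.sin(yaw),np.cos(yaw),0]);Z=np.array([0,0,1.])
H=P+.0142*Z+.0015*Y
print(proj(s,[H+x*X+y*Y+z*Z for y,z in((.0155,-.01),(.0155,.01),(-.0155,.01)) for x in(-.017,.017)]).reshape(3,4))
s=pickle.load(open("w6.pkl","rb"))[0];P=np.array([.556,.0162,.1363]);yaw=np.radians(6.5)
X=np.array([np.cos(yaw),np.sin(yaw),0]);Y=np.array([-np.sin(yaw),np.cos(yaw),0])
for up in(0,.004,.008):
  for til in(-8,-4,0):
    a=np.radians(til);Yt=Y*np.cos(a)+Z*np.sin(a);Zt=Z*np.cos(a)-Y*np.sin(a);H=P+(.0142+up)*Z+.0015*Y
    print(up,til,proj(s,[H+x*X+y*Yt+z*Zt for y,z in((.0155,-.01),(.0155,.01),(-.0155,.01)) for x in(-.017,.017)]).reshape(3,4))
```

```text
w4.pkl rows 231 314
231 230 284; 237 211 287; 243 208 289; 249 207 290; 255 206 291; 261 207 291; 267 207 291; 273 208 290; 279 208 290; 285 208 290; 291 208 290; 297 209 290; 303 209 289; 309 210 290; 
 [71, 70, 69, 99, 96, 96, 96, 97, 97, 98, 99, 99, 100, 101, 102, 103, 104, 104, 104, 101, 134, 168, 202, 199, 198, 198, 199, 196, 197, 197, 197, 197, 198, 198, 201, 190, 114, 122, 124, 124, 124, 124, 125, 124, 124, 124, 124, 124, 125, 124, 124, 124, 124, 124, 124, 124, 124, 124, 124, 124, 124, 124, 124, 124, 124, 124, 124, 124, 123, 124, 123, 124, 124, 123, 124, 124, 123, 124, 124, 123, 123, 124, 124, 123, 124, 124, 110, 126, 214, 204]
w6.pkl rows 233 319
233 241 285; 239 208 288; 245 207 291; 251 206 293; 257 205 294; 263 205 293; 269 206 293; 275 206 292; 281 206 292; 287 207 292; 293 207 292; 299 207 291; 305 207 291; 311 208 291; 317 209 290; 
 [76, 75, 79, 104, 101, 101, 100, 102, 102, 102, 103, 104, 105, 106, 106, 107, 108, 108, 108, 106, 140, 173, 206, 210, 208, 208, 208, 208, 208, 208, 209, 209, 209, 209, 209, 210, 214, 161, 166, 168, 170, 166, 125, 130, 131, 131, 131, 131, 13
[... 408 characters left out ...]
.8 288.1 227. ]
 [205.8 245.2 293.8 245.3]
 [207.9 315.8 291.2 315.9]]
0 0 [[211.  226.3 288.4 226.4]
 [205.5 248.1 294.1 248.2]
 [208.3 315.5 290.9 315.7]]
0.004 -8 [[210.6 231.4 288.7 231.6]
 [204.8 247.3 294.8 247.5]
 [206.4 322.5 292.8 322.6]]
0.004 -4 [[210.3 230.7 289.1 230.9]
 [204.5 250.2 295.1 250.3]
 [206.8 322.5 292.4 322.6]]
0.004 0 [[210.  230.2 289.4 230.4]
 [204.2 253.2 295.4 253.4]
 [207.2 322.2 292.  322.3]]
0.008 -8 [[209.6 235.5 289.8 235.6]
 [203.5 252.5 296.2 252.7]
 [205.2 329.6 294.1 329.8]]
0.008 -4 [[209.3 234.8 290.1 234.9]
 [203.1 255.5 296.5 255.7]
 [205.6 329.5 293.6 329.7]]
0.008 0 [[208.9 234.3 290.5 234.5]
 [202.8 258.7 296.8 258.8]
 [206.  329.2 293.2 329.3]]
```

Request:
{"method": "play_rows", "body": {"dp": [[0.03,0,0],[0,0,0.05],[0,0,0.05],[0,0,0],[0,0,0]], "rot": [[0,0,0],[0,0,0],[0,0,0],[0,0,0],[0,0,0]]}}

```text
clock: 8.2
eef_pos: [0.5552, 0.0162, 0.1317]
eef_rot: [-0.001, 0.666, 0.746, -0.001]
force: [0.9, 4.1, -3.0]
finger_gap: 0.0333
finger_force: 50.4
```

Request:
{"method": "play_rows", "body": {"dp": [[0.03,0.02,0],[0,0,0.07],[0,0,0.07],[0,0,0.06],[0,0,0]], "rot": [[0,0,0],[0,0,0],[0,0,0],[0,0,0],[0,0,0]]}}

```text
clock: 8.62
eef_pos: [0.5566, 0.0173, 0.1243]
eef_rot: [0.0, 0.666, 0.746, -0.0]
force: [0.2, 2.3, -3.9]
finger_gap: 0.0336
finger_force: 50.7
```

Request:
{"method": "play_rows", "body": {"dp": [[0,0,0.05],[0,0,0.05],[0,0,0],[0,0,0],[0,0,0]], "rot": [[0,0,0],[0,0,0],[0,0,0],[0,0,0],[0,0,0]]}}

```text
clock: 9.03
eef_pos: [0.5567, 0.0174, 0.1205]
eef_rot: [0.0, 0.666, 0.746, -0.0]
force: [0.7, 2.7, -2.0]
finger_gap: 0.0331
finger_force: 50.6
```

Request:
{"method": "play_rows", "body": {"dp": [[0,0,0],[0,0,0],[0,0,0],[0,0,0],[0,0,0]], "rot": [[0,0,0],[0,0,0],[0,0,0],[0,0,0],[0,0,0]], "hand": 0}}

```text
clock: 9.45
eef_pos: [0.5567, 0.0172, 0.1209]
eef_rot: [0.0, 0.666, 0.746, -0.0]
force: [0.4, 0.1, 0.0]
finger_gap: 0.0852
finger_force: 0.0
```

Request:
{"method": "play_rows", "body": {"dp": [[0,0,0],[0,0,0],[0,0,0],[0,0,0],[0,0,0]], "rot": [[0,0,0],[0,0,0],[0,0,0],[0,0,0],[0,0,0]]}}

```text
clock: 9.87
eef_pos: [0.5566, 0.0175, 0.1207]
eef_rot: [0.0, 0.666, 0.746, -0.0]
force: [-0.7, -0.4, 0.5]
finger_gap: 0.0851
finger_force: 0.0
```

Run:
```python
from rig import manip
import pickle;from h import *
np.set_printoptions(precision=1,suppress=True)
o=manip.observe();P=o["eef_pos"];print(P.round(4).tolist(),o["finger_gap"],o["force"])
s=manip.snapshot("wrist");c=manip.snapshot("scene");pickle.dump([s,c],open("w7.pkl","wb"))
h=cv2.cvtColor(s["color"],cv2.COLOR_BGR2HSV)
m=(h[...,0]<22)&(h[...,1]>150)&(h[...,2]>50);m[:200]=0;m[:,:180]=0;m[:,330:]=0
r=np.where(m[:,240:265].mean(1)>.5)[0];print("rows",r.min(),r.max())
for v in range(r.min(),r.max()+1,6):
    q=np.where(m[v])[0];print(v,q.min(),q.max(),end="; ")
print(s["color"].astype(int)[r.min()-3:r.max()+4,255:265,2].mean(1).round().astype(int).tolist())
yaw=np.radians(6.5);X=np.array([np.cos(yaw),np.sin(yaw),0]);Y=np.array([-np.sin(yaw),np.cos(yaw),0]);Z=np.array([0,0,1.])
for d in(.032,.038,.044):
    H=np.array([.5569,.0145,.078-d+.094]);print(d,proj(s,[H+x*X+y*Y+z*Z for y,z in((.0155,-.01),(.0155,.01),(-.0155,.01)) for x in(-.017,.017)]).reshape(3,4))
```

```text
[0.5566, 0.0175, 0.1207] 0.08514242777489461 [-0.7 -0.4  0.5]
rows 236 318
236 216 279; 242 206 282; 248 205 283; 254 204 284; 260 203 285; 266 204 285; 272 204 285; 278 204 284; 284 205 284; 290 205 284; 296 205 284; 302 205 283; 308 206 283; 314 206 283; [77, 75, 74, 115, 104, 105, 104, 105, 106, 107, 107, 108, 109, 110, 110, 111, 112, 113, 113, 113, 109, 135, 167, 198, 206, 205, 202, 205, 210, 115, 125, 128, 128, 128, 128, 128, 128, 128, 128, 128, 128, 128, 128, 128, 127, 127, 127, 128, 127, 127, 127, 127, 127, 127, 127, 128, 127, 127, 128, 127, 127, 127, 127, 127, 128, 127, 127, 127, 127, 127, 127, 127, 127, 127, 127, 127, 127, 127, 127, 127, 127, 127, 127, 128, 120, 110, 152, 145, 141]
0.032 [[210.  240.9 289.3 241. ]
 [204.3 265.6 295.2 265.7]
 [207.3 333.4 291.9 333.5]]
0.038 [[211.5 234.7 287.8 234.8]
 [206.2 257.5 293.3 257.6]
 [209.  323.1 290.2 323.2]]
0.044 [[212.8 229.  286.4 229.1]
 [207.9 250.  291.5 250.1]
 [210.5 313.6 288.6 313.7]]
```

Request:
{"method": "play_rows", "body": {"dp": [[0,0,-0.3],[0,0,-0.5],[0,0,-0.6],[0,0,-0.1],[0,0,0]], "rot": [[0,0,0],[0,0,0],[0,0,0],[0,0,0],[0,0,0]]}}

```text
clock: 10.38
eef_pos: [0.5582, 0.0176, 0.1826]
eef_rot: [0.002, 0.666, 0.746, 0.002]
force: [-0.5, -0.7, -0.4]
finger_gap: 0.0856
finger_force: 0.0
```

Request:
{"method": "play_rows", "body": {"dp": [[-0.08,-0.04,0],[0,0,0],[0,0,0],[0,0,0],[0,0,0]], "rot": [[0,0,0],[0,0,0],[0,0,0],[0,0,0],[0,0,0]], "hand": 1, "newtons": 30}}

```text
clock: 10.8
eef_pos: [0.5549, 0.0141, 0.1799]
eef_rot: [-0.001, 0.666, 0.746, -0.001]
force: [0.5, -0.9, 0.0]
finger_gap: 0.0256
finger_force: 0.0
```

Request:
{"method": "play_rows", "body": {"dp": [[0,0,0],[0,0,0.2],[0,0,0.2],[0,0,0.2],[0,0,0]], "rot": [[0,0,0],[0,0,0],[0,0,0],[0,0,0],[0,0,0]]}}

```text
clock: 11.22
eef_pos: [0.5537, 0.0141, 0.1542]
eef_rot: [-0.002, 0.666, 0.746, -0.001]
force: [-0.5, -0.3, 0.2]
finger_gap: -0.0003
finger_force: 0.0
```

Request:
{"method": "play_rows", "body": {"dp": [[0,0.02,0.07],[0,0,0.07],[0,0,0.05],[0,0,0],[0,0,0]], "rot": [[0,0,0],[0,0,0],[0,0,0],[0,0,0],[0,0,0]]}}

```text
clock: 11.63
eef_pos: [0.5562, 0.0142, 0.1492]
eef_rot: [0.0, 0.666, 0.746, 0.0]
force: [0.4, 0.3, 0.5]
finger_gap: -0.0001
finger_force: 0.0
```

Request:
{"method": "play_rows", "body": {"dp": [[0,0,0.04],[0,0,0.04],[0,0,0.02],[0,0,0],[0,0,0]], "rot": [[0,0,0],[0,0,0],[0,0,0],[0,0,0],[0,0,0]]}}

```text
clock: 12.05
eef_pos: [0.5561, 0.0142, 0.1451]
eef_rot: [-0.0, 0.666, 0.746, -0.0]
force: [0.6, 0.9, 0.1]
finger_gap: 0.0
finger_force: 0.0
```

Request:
{"method": "play_rows", "body": {"dp": [[0,0,0.03],[0,0,0.03],[0,0,0.02],[0,0,0],[0,0,0]], "rot": [[0,0,0],[0,0,0],[0,0,0],[0,0,0],[0,0,0]]}}

```text
clock: 12.47
eef_pos: [0.5563, 0.0142, 0.142]
eef_rot: [0.0, 0.666, 0.746, 0.0]
force: [-0.1, -0.5, 0.1]
finger_gap: 0.0001
finger_force: 0.4
```

Request:
{"method": "play_rows", "body": {"dp": [[0,0,0.02],[0,0,0.02],[0,0,0.02],[0,0,0],[0,0,0]], "rot": [[0,0,0],[0,0,0],[0,0,0],[0,0,0],[0,0,0]]}}

```text
clock: 12.88
eef_pos: [0.5563, 0.0143, 0.1396]
eef_rot: [0.0, 0.666, 0.746, 0.0]
force: [-0.3, 0.1, 2.9]
finger_gap: 0.0
finger_force: 1.5
```

Request:
{"method": "play_rows", "body": {"dp": [[0,0,0.02],[0,0,0.02],[0,0,0.02],[0,0,0],[0,0,0]], "rot": [[0,0,0],[0,0,0],[0,0,0],[0,0,0],[0,0,0]]}}

```text
clock: 13.3
eef_pos: [0.5561, 0.0142, 0.1369]
eef_rot: [-0.0, 0.666, 0.746, -0.0]
force: [-0.7, -0.4, 2.7]
finger_gap: 0.0
finger_force: 1.2
```

Request:
{"method": "play_rows", "body": {"dp": [[0,0,0.02],[0,0,0.02],[0,0,0.02],[0,0,0],[0,0,0]], "rot": [[0,0,0],[0,0,0],[0,0,0],[0,0,0],[0,0,0]]}}

```text
clock: 13.72
eef_pos: [0.5561, 0.0142, 0.1345]
eef_rot: [-0.0, 0.666, 0.746, -0.0]
force: [-0.3, 0.4, 2.0]
finger_gap: 0.0002
finger_force: 1.1
```

Request:
{"method": "play_rows", "body": {"dp": [[0,0,0.02],[0,0,0.02],[0,0,0.02],[0,0,0],[0,0,0]], "rot": [[0,0,0],[0,0,0],[0,0,0],[0,0,0],[0,0,0]]}}

```text
clock: 14.13
eef_pos: [0.5561, 0.0142, 0.1322]
eef_rot: [-0.0, 0.666, 0.746, -0.0]
force: [0.6, -0.8, 2.0]
finger_gap: -0.0002
finger_force: 1.2
```

Request:
{"method": "play_rows", "body": {"dp": [[0,0,0.02],[0,0,0.02],[0,0,0],[0,0,0],[0,0,0]], "rot": [[0,0,0],[0,0,0],[0,0,0],[0,0,0],[0,0,0]]}}

```text
clock: 14.55
eef_pos: [0.5562, 0.0143, 0.1306]
eef_rot: [-0.0, 0.666, 0.746, -0.0]
force: [0.2, -1.0, 0.9]
finger_gap: -0.0002
finger_force: 1.1
```

Request:
{"method": "play_rows", "body": {"dp": [[0,0,0.02],[0,0,0.02],[0,0,0],[0,0,0],[0,0,0]], "rot": [[0,0,0],[0,0,0],[0,0,0],[0,0,0],[0,0,0]]}}

```text
clock: 14.97
eef_pos: [0.5561, 0.0142, 0.129]
eef_rot: [-0.0, 0.666, 0.746, -0.0]
force: [-0.4, 0.6, 2.7]
finger_gap: 0.0002
finger_force: 1.2
```

Next come 1 mm steps, watching the force.

Request:
{"method": "play_rows", "body": {"dp": [[0,0,0.025],[0,0,0],[0,0,0]], "rot": [[0,0,0],[0,0,0],[0,0,0]]}}

```text
clock: 15.22
eef_pos: [0.5562, 0.0142, 0.128]
eef_rot: [-0.0, 0.666, 0.746, -0.0]
force: [-0.4, -0.3, 2.1]
finger_gap: 0.0001
finger_force: 1.3
```

Request:
{"method": "play_rows", "body": {"dp": [[0,0,0.025],[0,0,0],[0,0,0]], "rot": [[0,0,0],[0,0,0],[0,0,0]]}}

```text
clock: 15.47
eef_pos: [0.5561, 0.0142, 0.127]
eef_rot: [-0.0, 0.666, 0.746, -0.0]
force: [-0.7, -1.2, 2.6]
finger_gap: -0.0004
finger_force: 1.3
```

Request:
{"method": "play_rows", "body": {"dp": [[0,0,0.025],[0,0,0],[0,0,0]], "rot": [[0,0,0],[0,0,0],[0,0,0]]}}

```text
clock: 15.72
eef_pos: [0.5561, 0.0142, 0.126]
eef_rot: [-0.0, 0.666, 0.746, -0.0]
force: [0.1, -0.4, 2.9]
finger_gap: -0.0003
finger_force: 1.3
```

Request:
{"method": "play_rows", "body": {"dp": [[0,0,0.02],[0,0,0],[0,0,0]], "rot": [[0,0,0],[0,0,0],[0,0,0]]}}

```text
clock: 15.97
eef_pos: [0.5562, 0.0143, 0.1254]
eef_rot: [0.0, 0.666, 0.746, 0.0]
force: [0.4, 0.6, 3.5]
finger_gap: 0.0002
finger_force: 1.6
```

Request:
{"method": "play_rows", "body": {"dp": [[0,0,0.02],[0,0,0],[0,0,0]], "rot": [[0,0,0],[0,0,0],[0,0,0]]}}

```text
clock: 16.22
eef_pos: [0.5565, 0.0143, 0.1251]
eef_rot: [0.0, 0.666, 0.746, 0.0]
force: [-0.4, 0.0, 6.1]
finger_gap: 0.0003
finger_force: 2.9
```

Request:
{"method": "play_rows", "body": {"dp": [[0,0,0.02],[0,0,0],[0,0,0]], "rot": [[0,0,0],[0,0,0],[0,0,0]]}}

```text
clock: 16.47
eef_pos: [0.5569, 0.0143, 0.1248]
eef_rot: [0.001, 0.666, 0.746, 0.001]
force: [-1.4, -0.8, 8.7]
finger_gap: 0.0004
finger_force: 4.3
```

Request:
{"method": "play_rows", "body": {"dp": [[0,0,0.03],[0,0,0],[0,0,0]], "rot": [[0,0,0],[0,0,0],[0,0,0]]}}

```text
clock: 16.72
eef_pos: [0.5574, 0.0144, 0.1245]
eef_rot: [0.001, 0.666, 0.746, 0.001]
force: [-1.7, 0.0, 13.2]
finger_gap: 0.0001
finger_force: 6.3
```

Request:
{"method": "play_rows", "body": {"dp": [[0,0,0.03],[0,0,0],[0,0,0]], "rot": [[0,0,0],[0,0,0],[0,0,0]]}}

```text
clock: 16.97
eef_pos: [0.5577, 0.0144, 0.1243]
eef_rot: [0.002, 0.666, 0.746, 0.002]
force: [-3.3, 1.1, 18.8]
finger_gap: 0.0001
finger_force: 9.2
```

Request:
{"method": "play_rows", "body": {"dp": [[0,0,0.015],[0,0,0],[0,0,0],[0,0,0]], "rot": [[0,0,0],[0,0,0],[0,0,0],[0,0,0]]}}

```text
clock: 17.3
eef_pos: [0.5578, 0.0144, 0.1243]
eef_rot: [0.002, 0.666, 0.746, 0.002]
force: [-3.6, 1.0, 23.1]
finger_gap: 0.0002
finger_force: 10.9
```

Request:
{"method": "play_rows", "body": {"dp": [[0,0,-0.04],[0,0,-0.06],[0,0,-0.2],[0,0,-0.4],[0,0,-0.5]], "rot": [[0,0,0],[0,0,0],[0,0,0],[0,0,0],[0,0,0]]}}

```text
clock: 17.72
eef_pos: [0.5541, 0.0142, 0.1674]
eef_rot: [-0.002, 0.666, 0.746, -0.002]
force: [0.2, -0.2, 0.1]
finger_gap: 0.0002
finger_force: 0.0
```

Request:
{"method": "play_rows", "body": {"dp": [[0,0,-0.3],[0,0,0],[0,0,0],[0,0,0],[0,0,0]], "rot": [[0,0,0],[0,0,0],[0,0,0],[0,0,0],[0,0,0]]}}

```text
clock: 18.13
eef_pos: [0.5551, 0.0142, 0.1793]
eef_rot: [-0.001, 0.666, 0.746, -0.001]
force: [-0.0, -0.9, -0.0]
finger_gap: 0.0002
finger_force: 0.0
```

Run:
```python
from rig import manip
import pickle;from h import *
o=manip.observe();print(o["eef_pos"],o["force"])
s=manip.snapshot("wrist");c=manip.snapshot("scene");pickle.dump([s,c],open("w8.pkl","wb"))
f=lambda im,x,y:cv2.resize(im[y-32:y+32,x-32:x+32],(384,384),interpolation=cv2.INTER_CUBIC)
w=cv2.resize(s["color"][100:340,130:380],(400,384))
cv2.imwrite("pics/w8.png",np.clip(np.hstack([f(c["color"],322,192),w])*1.8,0,255).astype(np.uint8))
```

```text
[0.55513438 0.01416977 0.17931978] [-0.02605731 -0.94668245 -0.03554377]
```

View pics/w8.png

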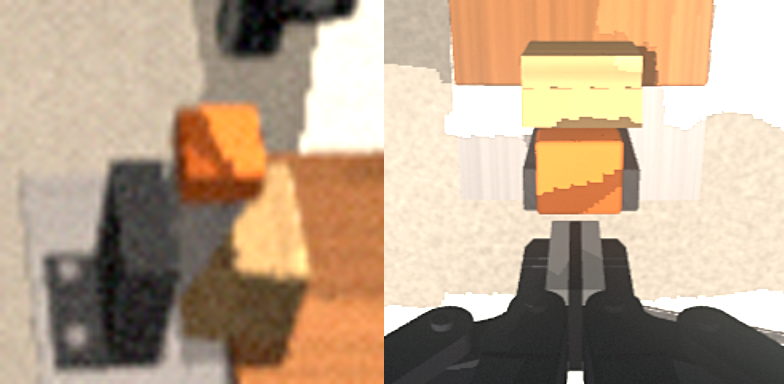

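The wedge stands upright in the gap: its head is at (220,150) in the scene crop and it is centred on the cheek in the wrist crop. The block has moved away from the cheek, and the gripper is clear.

```bash
python3 -c "
from rig import manip
print(manip.close_job())"
```

```text
the job is handed in; nothing more can be done
None
```

The wedge is in the gap, upright and released, driven until the push rose steeply to about 23 N on its head (board taken to be at its stop), and the job is handed in; no verdict came back, and the force it now holds on the block was not measured.

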